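# Turn a tablet over onto the repair cradle

## Task

The tablet lies screen up on the blue-topped riser, too flat and too wide to pick up. Slide it out over the riser's front edge until it tips and leans in the gutter there with its other end raised, then take it by the raised end, turn it over and seat it squarely on the slanted cradle, resting on the ledge with its screen against the rest and its orange back facing the robot. Do not drop or throw it, let go of it at the end, and leave the other things on the bench alone.

Things in the scene. Friction and masses are not known exactly. Their poses are not given: they have to be found in the camera images.
- tablet_mid (a point): Centre (all three ways) of the loose tablet: a rigid plate 180 x 120 x 10 mm, 0.2 to 0.36 kg, dark screen on one face, orange back on the other. Axes: x along the 180 mm length, y along the 120 mm width, z out of the screen (up at the start). It starts flat on the riser's deck, wholly inboard of the front edge, its x within 0.15 rad of the riser's x.
- riser: Fixed grey work riser with a flat blue top (the deck), 95 mm above the table. Origin on the table. x points to its front edge and gutter (away from the robot, within 0.2 rad of world x), y along the front edge, z up. The deck reaches from x = -130 to +100 mm and y = -95 to +95 mm; its front edge is at x = +100 mm.
- riser_edge (a point): Middle of the deck's straight front edge, at deck height; axes as the riser's. A tablet pushed in +x tips over this edge once its centre has passed it (stop pushing then): its front end drops into the gutter and it then leans on the edge, about 60 degrees (50 to 65) from level, the rear end raised 50 to 75 mm above the deck and pointing back towards the robot.
- gutter (a point): Middle of the gutter's floor at the foot of the riser's front, 5 mm above the table; axes as the riser's. The gutter is 77 mm wide in x, from the riser's front face to a dark stop bar 18 mm thick whose top is 17 mm above the table.
- cradle: Fixed slanted repair cradle: aluminium rest on a dark base plate 170 x 140 mm. Origin on the table; x points away from the robot (within 0.15 rad of world x), z up. The rest is a plate 130 mm wide in y, rising away from the robot at 55 degrees from level. In the cradle's axes, up the slope is (0.574, 0, 0.819) and out of its face, towards the robot, is (-0.819, 0, 0.574).
- cradle_corner (a point): Lower corner of the cradle, where the face meets the ledge, mid-width, 30 mm above the table. The face runs 110 mm up the slope from here, so a seated tablet stands 70 mm above it. The ledge stands out 31 mm square to the face and ends in a black rubber lip 12 mm high (along the slope).
- cradle_rest (a point): Where the tablet's centre lies when it is seated: 90 mm up the slope from the cradle's lower corner and 5 mm off the face, mid-width. Axes as the cradle's.
- driver: Bystander: loose yellow-handled screwdriver lying on the bench.
- flux: Bystander: loose amber bottle, 44 mm across and 100 mm tall. Origin at its underside.
- mouse: Bystander: loose black computer mouse, 100 x 58 x 24 mm. Origin at its underside.
Mind the look-alikes: they are no part of the job. Several things have the shape of the cradle; the one meant has the colours described above.

How it is judged:
By the outcome, as a careful person would: the job done as asked, in the order asked, and still so for the second after the job is handed in, with the robot touching nothing.
It also fails if it takes over 51 s, if anything falls off the work surface, if the arm or the gripper's body presses on something with over 40 N, if the wrist force passes 120 N, or if a joint passes its speed limit or range.

## Robot

A 7-joint arm with a two-finger parallel gripper is mounted at the origin on the work surface. World frame = base frame: x ahead of the robot, y to its left, z up, the work surface at z = 0. Lengths are in m, angles in rad, forces in N, time in s.
With the tool pointing down it reaches from about 0.4 to 0.85 m from the base axis. Payload 10.4 kg.
Tool frame: the origin (TCP) lies midway between the tips of the shut fingers; the grasp point (between the pads) lies 19 mm behind it; z points along the fingers, x is the direction in which the jaws open and shut, and the axes are right-handed (so a half turn about z gives the same grasp; the last joint's range is limited). The gripper opens to 87 mm and grips with 3 to 60 N. Pads are 19 mm wide; open, the fingers measure 117 mm over their backs; the gripper's body (75 mm by 190 mm) begins 51 mm behind the grasp point.
Start: joints at [-1.132, 0.332, -0.065, 1.46, 0.022, 1.35, -0.088], TCP at [0.278, 0.56, 0.223] pointing down, gripper open.
Joint ranges: [-2.6, 2.6], [-0.5, 2.12], [-1.47, 1.34], [0.16, 2.42], [-1.27, 4.41], [0.06, 2.06], [-2.6, 2.6]. Speed limits (rad/s): [2.22, 2.22, 2.79, 2.79, 3.14, 3.14, 3.14].

## Interface

Orientations are given as a unit quaternion [x, y, z, w].
In Python, from bench import r gives the robot as it stands. The module is installed in compiled form; this text tells all that it offers.
- The arm moves only by the tool play_rows, never from a script. Its argument "commands" is a list of rows, each a list of 7 numbers: the shift along the world's x, y, z in cm, then the turn, a rotation vector about the world's x, y, z in rad, then the finger opening in cm, from 0 to 8.7. A call has 1 to 20 rows; each row shifts and turns the commanded pose from where the row before left it; what a row does not reach is not made up. A row lasts 1/8 s, in which the tool goes at most 62.5 mm and 10.7 degrees, less where a joint would pass 70% of its speed; a pose out of reach is approached as far as the arm can. A call is refused whole if a number of a shift passes 6.25 or a number of a turn 0.188, either way. A call with a gripper value outside its range is refused whole. The fingers move at their own pace and stop on an object; "grip_force" is the grip in N (left out, the last holds). Time passes only in rows, so rows that do not move let the fingers close. It gives the time, the measured TCP pose, the force and the opening at its end, in the units of the state.
- r.read_state(): the state, without advancing time (a new reading comes with each control period).
- r.camera(name): name is "scene" or "top" or "wrist"; returns a dict with "img" (400x640x3 uint8, red, green, blue), "K" (3x3 intrinsics, pixels), "k1" (the pictures are not rectified: a ray, as slopes to the right and down, at radius r is drawn at 1 + k1 r^2 times it, then the intrinsics apply), "camera_from_world" (4x4, takes a point from world to camera coordinates). Camera axes: x right, y down, z forward; pixel columns grow to the right and rows downward; lengths in m; the calibration is good to about 2 mm. A picture is of the moment at which its call begins. There is no depth.
- r.close_job(): hands the job in, once; it reports no verdict.
The state is a dict: "time": time; "joint_positions": joint angles; "joint_vel": joint speeds; "joint_torque": joint torques, N m; "ee_pos": TCP position; "eef_rot": TCP orientation; "ft_force": force on the tool from outside, world axes, zero at the start; "torque": the same for the moment, N m; "width": finger opening in m.
Only numpy, scipy, OpenCV 4.12 (cv2) and the standard library are available. Lean on these libraries where they do the work, as an engineer would, in place of code of your own. Each camera call takes 0.05 s, during which the arm holds its last target. There are 200 camera calls.

## Working session

There is one attempt and no reset: what is moved stays moved. The work goes in short steps, Python scripts to look and compute and a tool call to move; the robot and the scene stay as the last step left them, time stands still between calls to the robot, and variables do not carry over. Pictures are saved under pics/ and viewed, about 8 in all and at most 12, crops included, and the job is handed in when it is done.

Besides the shell and the picture viewer there is one more tool, called after "Call:" as name(argument=value, ...) on one line, values as JSON. play_rows: Moves the arm, as the interface text tells. Its arguments: {"type":"object","properties":{"commands":{"type":"array","items":{"type":"array","items":{"type":"number"}}},"grip_force":{"type":"number"}},"required":["commands"]}

```bash
mkdir -p pics; cat > h.py <<'E'
import numpy as np,cv2
from bench import r
from scipy.spatial.transform import Rotation as R
def ray(c,u,v):
    K=c["K"];k=c["k1"]
    xd=(u-K[0,2])/K[0,0];yd=(v-K[1,2])/K[1,1]
    x,y=xd,yd
    for _ in range(30):
        f=1+k*(x*x+y*y);x,y=xd/f,yd/f
    T=c["camera_from_world"];Rw=T[:3,:3].T
    return -Rw@T[:3,3],Rw@np.array([x,y,1.])
def onz(c,u,v,z):
    o,d=ray(c,u,v);return o+d*(z-o[2])/d[2]
def tri(c1,p1,c2,p2):
    o1,d1=ray(c1,*p1);o2,d2=ray(c2,*p2)
    s=np.linalg.lstsq(np.c_[d1,-d2],o2-o1,rcond=None)[0]
    a=o1+d1*s[0];b=o2+d2*s[1];return (a+b)/2,np.linalg.norm(a-b)
def proj(c,P):
    T=c["camera_from_world"];p=T[:3,:3]@np.array(P)+T[:3,3];x,y=p[:2]/p[2]
    f=1+c["k1"]*(x*x+y*y);return np.array([c["K"][0,0]*x*f+c["K"][0,2],c["K"][1,1]*y*f+c["K"][1,2]])
def save(c,n): cv2.imwrite("pics/"+n,c["img"][:,:,::-1])
E
python3 - <<'E'
from h import *
import pickle
cs={n:r.camera(n) for n in("scene","top")}
pickle.dump(cs,open("c0.pkl","wb"))
for n,c in cs.items():
    save(c,n+"0.png");T=c["camera_from_world"];print(n,-T[:3,:3].T@T[:3,3],T[2,:3],c["k1"],c["K"][0,0])
s=r.read_state();print({k:np.round(v,3) for k,v in s.items()})
E
```

```text
scene [1.41403909 0.48900831 1.02078602] [-0.61579481 -0.36616626 -0.69765251] 0.0170810175943516 459.6029193851872
top [0.4141896  0.01560615 1.22665931] [ 0.16197436 -0.00643821 -0.98677396] -0.05470607053937605 400.33202168986253
{'time': np.float64(0.1), 'joint_positions': array([-1.132,  0.333, -0.065,  1.461,  0.022,  1.35 , -0.088]), 'joint_vel': array([ 0.   , -0.002,  0.001, -0.002,  0.001, -0.001,  0.001]), 'joint_torque': array([ 2.0000e-03, -6.2454e+01,  2.5000e-02, -3.9071e+01, -6.1000e-02,
        3.7000e-02,  0.0000e+00]), 'ee_pos': array([0.278, 0.559, 0.222]), 'eef_rot': array([ 0.85 ,  0.527, -0.001,  0.   ]), 'ft_force': array([ 0.051, -0.047, -0.855]), 'torque': array([0.033, 0.016, 0.001]), 'width': np.float64(0.087)}
```

View pics/scene0.png

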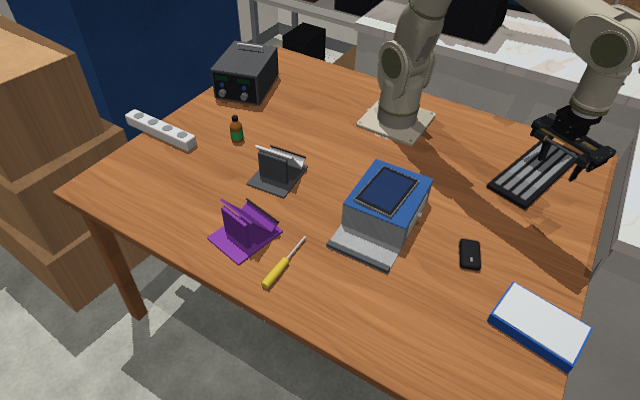

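View pics/top0.png

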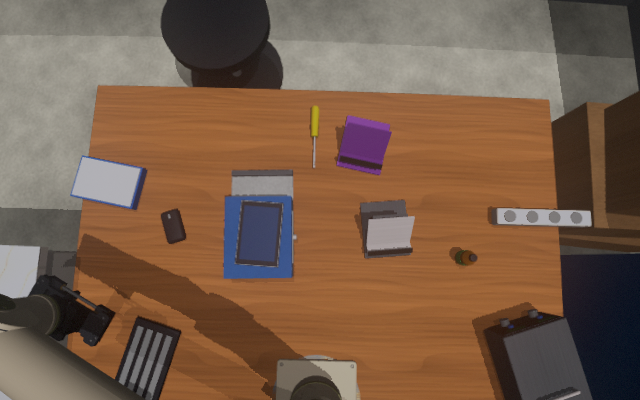

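Both views show the tablet dark on the blue deck (top 259,233; scene 388,190). Two things have the cradle's shape: the aluminium one on a dark base (top 387,232; scene 280,168) and the purple one (top 364,147; scene 245,228). By the description it is the aluminium one. A further look-alike for the tablet is the white/blue box (top 109,182). I'll check with a close crop.

```bash
python3 - <<'E'
import pickle,cv2,numpy as np
cs=pickle.load(open("c0.pkl","rb"))
t=cs["top"]["img"][160:290,215:425];s=cs["scene"]["img"][130:280,230:440]
a=cv2.resize(t,None,fx=3.8,fy=3.8,interpolation=2)[:494,:798]
cv2.imwrite("pics/crop.png",a[:,:,::-1])
cv2.imwrite("pics/crop2.png",cv2.resize(s,None,fx=3.8,fy=3.8,interpolation=2)[:,:,::-1])
E
```

```text
(no output)
```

View pics/crop.png

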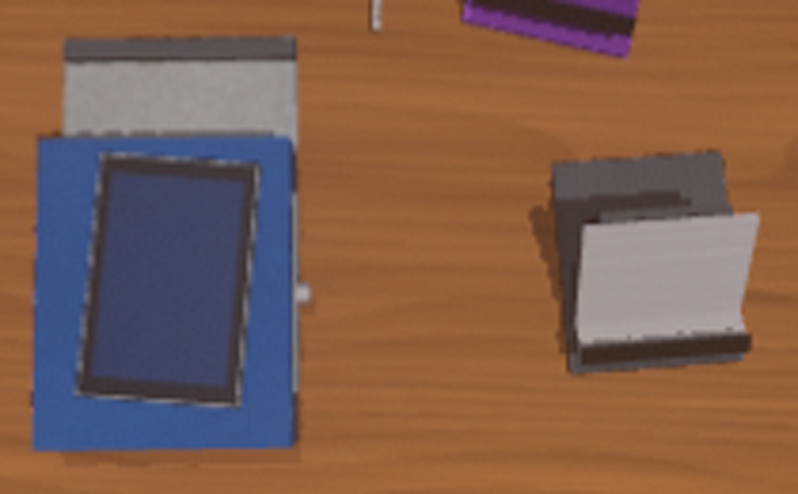

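View pics/crop2.png

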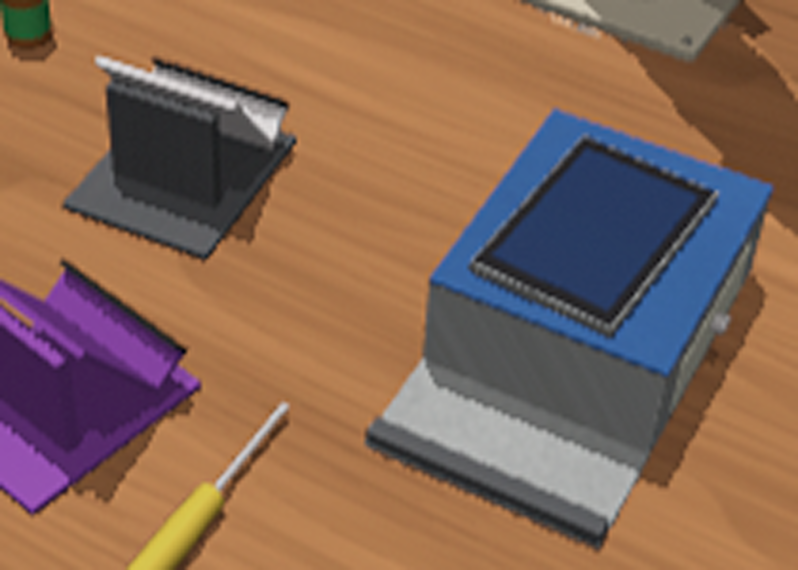

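The crops confirm it. The aluminium rest with black lip on a dark base is the cradle (crop 665,275), its slope rising away from the robot. The tablet lies screen up at crop (168,278), and the gutter is beyond the deck, at the top of the image.

```bash
python3 - <<'E'
from h import *
import pickle
cs=pickle.load(open("c0.pkl","rb"));c=cs["top"]
im=c["img"];hsv=cv2.cvtColor(im,cv2.COLOR_RGB2HSV).astype(int)
def big(m,win):
    w=np.zeros(m.shape,np.uint8);x0,y0,x1,y1=win;w[y0:y1,x0:x1]=m[y0:y1,x0:x1]
    k=max(cv2.findContours(w,0,1)[0],key=cv2.contourArea);return cv2.convexHull(k)[:,0]
def quad(h):
    b=cv2.boxPoints(cv2.minAreaRect(h));return b
def rep(n,P):
    P=P[np.argsort(np.arctan2(*(P-P.mean(0)).T[::-1]))]
    e=[P[(i+1)%4]-P[i] for i in range(4)]
    print(n,np.round(P,4).tolist(),"ctr",P.mean(0).round(4),"edges",[(round(float(np.linalg.norm(v)),4),round(float(np.arctan2(v[1],v[0])),3)) for v in e])
blue=(hsv[:,:,0]>95)&(hsv[:,:,0]<125)&(hsv[:,:,1]>140)
q=quad(big(blue,(215,160,305,290)));print(q)
rep("deck",np.array([onz(c,u+.0,v,.095)[:2] for u,v in q]))
m=(~blue)
q=quad(big(m,(228,197,291,274)));print(q)
rep("tab",np.array([onz(c,u,v,.105)[:2] for u,v in q]))
f=lambda p,o=(215,160):(p[0]/3.8+o[0]-.37,p[1]/3.8+o[1]-.37)
rep("tabhand",np.array([onz(c,*f(p),.105)[:2] for p in[(102,152),(260,163),(238,405),(75,395)]]))
rep("deckhand",np.array([onz(c,*f(p),.095)[:2] for p in[(38,138),(292,138),(297,447),(33,449)]]))
for n,p,z in[("topL",(583,224),.12),("topR",(757,212),.12)]: print(n,onz(c,*f(p),z))
for n,p,z in[("baseFL",(575,375),.004),("baseFR",(742,360),.004),("baseBL",(553,162),.004),("baseBR",(720,150),.004)]: print(n,onz(c,*f(p),z))
# lip outer top: corner+31*(-.819,.574)+12*(.574,.819)
for n,p in[("lipL",(582,343)),("lipR",(750,332))]: print(n,onz(c,*f(p),.03+.031*.574+.012*.819))
s=cs["scene"]
for w,pt in [("toptri_imgleft",((583,224),(283,105)))]:
    print(w,tri(c,f(pt[0]),s,f(pt[1],(230,130))))
print(tri(c,f((757,212)),s,f((97,60),(230,130))))
E
```

```text
[[224. 277.]
 [224. 197.]
 [290. 197.]
 [290. 277.]]
deck [[0.3557, 0.081], [0.5798, 0.0897], [0.5741, 0.2784], [0.35, 0.2642]] ctr [0.4649 0.1784] edges [(0.2243, 0.039), (0.1888, 1.601), (0.2246, -3.078), (0.1832, -1.54)]
[[222.6709  263.61368]
 [228.12082 195.48965]
 [284.8776  200.03018]
 [279.42767 268.1542 ]]
tab [[0.3793, 0.1105], [0.5692, 0.1032], [0.5774, 0.2647], [0.3868, 0.2679]] ctr [0.4782 0.1866] edges [(0.1901, -0.038), (0.1617, 1.52), (0.1906, 3.125), (0.1576, -1.618)]
tabhand [[0.3844, 0.1167], [0.562, 0.1081], [0.5667, 0.2261], [0.3879, 0.2355]] ctr [0.4753 0.1716] edges [(0.1778, -0.048), (0.1181, 1.531), (0.179, 3.089), (0.1189, -1.6)]
deckhand [[0.3552, 0.0733], [0.583, 0.0857], [0.5772, 0.2768], [0.3478, 0.266]] ctr [0.4658 0.1754] edges [(0.2281, 0.054), (0.1912, 1.601), (0.2297, -3.094), (0.1928, -1.532)]
topL [ 0.52205218 -0.13071148  0.12      ]
topR [ 0.53445316 -0.25883446  0.12      ]
baseFL [ 0.41270461 -0.14084724  0.004     ]
baseFR [ 0.42789911 -0.27461122  0.004     ]
baseBL [ 0.58314662 -0.12117514  0.004     ]
baseBR [ 0.59700502 -0.25764694  0.004     ]
lipL [ 0.43705464 -0.13907203  0.057622  ]
lipR [ 0.44870468 -0.26817062  0.057622  ]
toptri_imgleft (array([ 0.51289996, -0.11218652,  0.13048762]), np.float64(0.037454601199136364))
(array([ 0.53439893, -0.2586375 ,  0.12219693]), np.float64(0.0007603276596104537))
```

Riser yaw ≈ 0.042 with its edge middle at (0.580, 0.181). The tablet centre is at (0.475, 0.172) with yaw −0.05. The cradle yaw is ≈ 0.10 with its corner at (0.464, −0.2015). First I'll rehearse the seating posture high above the cradle, to see whether the arm can lean that way.

Call:
play_rows(commands=[[1.9,-4.7,0.5,0,0,-0.0625,6],[1.9,-4.7,0.5,0,0,-0.0625,6],[1.9,-4.7,0.5,0,0,-0.0625,6],[1.9,-4.7,0.5,0,0,-0.0625,6],[1.9,-4.7,0.5,0,0,-0.0625,6],[1.9,-4.7,0.5,0,0,-0.0625,6],[1.9,-4.7,0.5,0,0,-0.0625,6],[1.9,-4.7,0.5,0,0,-0.0625,6],[1.9,-4.7,0.5,0,0,-0.0625,6],[1.9,-4.7,0.5,0,0,-0.0625,6],[1.9,-4.7,0.5,0,0,-0.0625,6],[1.9,-4.7,0.5,0,0,-0.0625,6],[1.9,-4.7,0.5,0,0,-0.0625,6],[1.9,-4.7,0.5,0,0,-0.0625,6],[1.9,-4.7,0.5,0,0,-0.0625,6],[1.9,-4.7,0.5,0,0,-0.0625,6],[0,0,0,-0.015,0.152,0,6],[0,0,0,-0.015,0.152,0,6],[0,0,0,-0.015,0.152,0,6],[0,0,0,-0.015,0.152,0,6]])

```text
time: 2.6
ee_pos: [0.5773, -0.1874, 0.3024]
eef_rot: [0.961, 0.057, -0.267, 0.032]
ft_force: [-0.1, 0.1, -2.2]
width: 0.0599
```

Call:
play_rows(commands=[[-0.5,0,-5,0,0,0,6],[-1,0,-4,0,0,0,6],[0,0,0,0,0,0,6]])

```text
time: 2.98
ee_pos: [0.561, -0.1853, 0.2158]
eef_rot: [0.962, 0.06, -0.263, 0.03]
ft_force: [0.4, 0.5, 1.1]
width: 0.0599
```

```bash
python3 - <<'E'
from h import *
s=r.read_state();print(s["joint_positions"].round(3),s["ee_pos"].round(4),R.from_quat(s["eef_rot"]).as_matrix().round(3))
E
```

```text
[-0.084  0.675  0.396  1.137 -0.011  1.856  0.415] [ 0.561  -0.1853  0.2158] [[ 0.855  0.131 -0.502]
 [ 0.099 -0.991 -0.09 ]
 [-0.51   0.027 -0.86 ]]
```

Call:
play_rows(commands=[[-0.3,-0.5,-1,-0.009,0.09,0,6],[-0.5,0,-2,0,0,0,6],[0,0,0,0,0,0,6]])

```text
time: 3.35
ee_pos: [0.5549, -0.1908, 0.1888]
eef_rot: [0.95, 0.06, -0.304, 0.033]
ft_force: [0.7, 0.1, 0.4]
width: 0.0599
```

```bash
python3 - <<'E'
from h import *
s=r.read_state();print(s["joint_positions"].round(3),s["ee_pos"].round(4),R.from_quat(s["eef_rot"]).as_matrix().round(3))
E
```

```text
[-7.700e-02  7.480e-01  3.950e-01  1.116e+00  1.000e-03  1.885e+00
  4.240e-01] [ 0.5549 -0.1908  0.1888] [[ 0.808  0.133 -0.573]
 [ 0.093 -0.991 -0.099]
 [-0.581  0.026 -0.813]]
```

Call:
play_rows(commands=[[0.5,0,3,0,0,0,6],[0,1,3,0.0122,-0.1225,0,6],[-1,2,1,0.0122,-0.1225,0,6],[-1,2,0,0.0122,-0.1225,0,6],[-1,2,0,0.0122,-0.1225,0,6],[-1,2,0,0.0122,-0.1225,0,6],[-1.5,2.5,0,0,0,0.137,6],[-1.5,2.5,0,0,0,0.137,6],[-1.5,2.5,0,0,0,0.137,6],[-1.5,2.5,0,0,0,0.137,6],[-1.5,2.5,0,0,0,0.137,6],[-1.5,2.5,0,0,0,0.137,6],[-1.5,2.5,0,0,0,0.137,6],[-1.5,2.5,0,0,0,0.137,6],[-1.5,2.5,0,0,0,0.137,6],[-1.5,2.5,0,0,0,0.137,6],[0,1.8,0,0,0,0.137,6],[0,0,0,0,0,0,6]])

```text
time: 5.6
ee_pos: [0.3702, 0.168, 0.2605]
eef_rot: [0.689, 0.724, 0.015, 0.016]
ft_force: [0.9, -0.3, -0.0]
width: 0.0601
```

```bash
cat > st.py <<'E'
from h import *
s=r.read_state();M=R.from_quat(s["eef_rot"]).as_matrix()
print(round(float(s["time"]),2),s["joint_positions"].round(3),s["ee_pos"].round(4),"F",s["ft_force"].round(1),"w",s["width"]);print(M.round(3),"jawyaw",np.arctan2(M[1,0],M[0,0]).round(3))
E
python3 st.py
```

```text
5.6 [-0.611 -0.212  0.045  1.956  0.034  1.36   1.046] [0.3702 0.168  0.2605] F [ 0.9 -0.3 -0. ] w 0.0600500067387673
[[-0.049  0.998  0.044]
 [ 0.999  0.049 -0.   ]
 [-0.002  0.044 -0.999]] jawyaw 1.62
```

Call:
play_rows(commands=[[-0.8,0,-3.5,0,0.044,-0.008,6],[0,0,-4,0,0,0,6],[0,0,-4,0,0,0,6],[0,0,-3,0,0,0,6],[0,0,-1,0,0,0,6],[0,0,0,0,0,0,6]])

```text
time: 6.35
ee_pos: [0.3623, 0.1669, 0.1041]
eef_rot: [0.693, 0.72, -0.001, -0.0]
ft_force: [-0.3, -0.1, 0.8]
width: 0.0599
```

```bash
python3 st.py; python3 - <<'E'
from h import *
import pickle
a=r.camera("scene");w=r.camera("wrist")
m=np.hstack([cv2.resize(a["img"][130:280,290:500],(420,300)),cv2.resize(w["img"],(380,300))])
cv2.imwrite("pics/push.png",m[:,:,::-1])
E
```

```text
6.35 [-0.609 -0.057  0.061  2.163  0.005  1.038  1.058] [0.3623 0.1669 0.1041] F [-0.3 -0.1  0.8] w 0.05991646295095591
[[-0.038  0.999 -0.002]
 [ 0.999  0.038 -0.002]
 [-0.002 -0.002 -1.   ]] jawyaw 1.609
```

View pics/push.png

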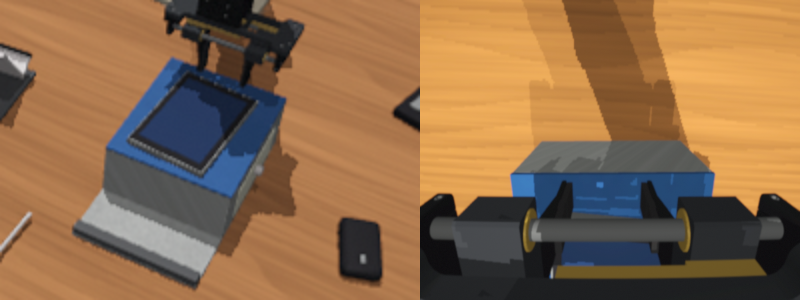

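The fingers stand on the deck just behind the tablet's rear edge (left half 205–245, 70). Now I'll lower 5 mm and push.

Call:
play_rows(commands=[[0,0,-0.5,0,0,0,6],[0.5,0.02,0,0,0,0,6],[1,0.04,0,0,0,0,6],[1,0.04,0,0,0,0,6],[1,0.04,0,0,0,0,6],[1,0.04,0,0,0,0,6],[1,0.04,0,0,0,0,6],[1,0.04,0,0,0,0,6],[1,0.04,0,0,0,0,6],[1,0.04,0,0,0,0,6],[1,0.04,0,0,0,0,6],[0.8,0.04,0,0,0,0,6],[0.4,0.02,0,0,0,0,6],[0.3,0,0,0,0,0,6],[0,0,0,0,0,0,6]])

```text
time: 8.32
ee_pos: [0.472, 0.1717, 0.0983]
eef_rot: [0.693, 0.721, -0.001, 0.0]
ft_force: [-0.0, -1.1, -0.3]
width: 0.06
```

```bash
python3 st.py; python3 - <<'E'
from h import *
a=r.camera("scene");t=r.camera("top")
m=np.hstack([cv2.resize(a["img"][130:280,290:500],(420,300)),cv2.resize(t["img"][150:300,200:390],(380,300))])
cv2.imwrite("pics/push2.png",m[:,:,::-1])
E
```

```text
8.32 [-0.555  0.175  0.125  1.933 -0.024  1.037  1.191] [0.472  0.1717 0.0983] F [-0.  -1.1 -0.3] w 0.05999963124324033
[[-0.04   0.999 -0.002]
 [ 0.999  0.04  -0.002]
 [-0.002 -0.002 -1.   ]] jawyaw 1.611
```

View pics/push2.png

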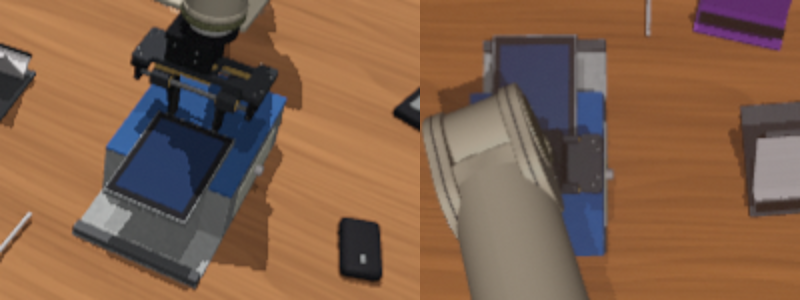

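The tablet overhangs by about half, aligned and not yet tipped. I'll nudge it further in small steps.

Call:
play_rows(commands=[[0.4,0.02,0,0,0,0,6],[0.4,0.02,0,0,0,0,6],[0.3,0.01,0,0,0,0,6],[0,0,0,0,0,0,6],[0,0,0,0,0,0,6],[0,0,0,0,0,0,6]])

```text
time: 9.18
ee_pos: [0.4828, 0.1721, 0.0983]
eef_rot: [0.693, 0.721, -0.001, -0.0]
ft_force: [0.1, -0.9, -0.9]
width: 0.0604
```

```bash
cat > vis.py <<'E'
from h import *
a=r.camera("scene")["img"];h=cv2.cvtColor(a,cv2.COLOR_RGB2HSV)
w=a[150:260,320:440];hw=h[150:260,320:440]
m=((hw[:,:,0]>108)&(hw[:,:,0]<125)&(hw[:,:,1]>80)&(hw[:,:,2]<125)).astype(np.uint8)
n,_,s,c=cv2.connectedComponentsWithStats(m);i=1+s[1:,4].argmax();print("screen blob",s[i]+np.array([320,150,0,0,0]))
E
python3 st.py|head -1;python3 vis.py
```

```text
9.18 [-0.549  0.197  0.129  1.908 -0.028  1.042  1.203] [0.4828 0.1721 0.0983] F [ 0.1 -0.9 -0.9] w 0.060361443572975175
screen blob [ 347  186   53   64 1977]
```

Call:
play_rows(commands=[[0.3,0.01,0,0,0,0,6],[0.0,0.0,0,0,0,0,6],[0,0,0,0,0,0,6],[0,0,0,0,0,0,6]])

```text
time: 9.72
ee_pos: [0.4857, 0.1723, 0.0983]
eef_rot: [0.693, 0.721, -0.002, -0.0]
ft_force: [0.4, 0.1, 0.1]
width: 0.06
```

```bash
python3 st.py|head -1;python3 vis.py; python3 - <<'E'
from h import *
a=r.camera("scene")
cv2.imwrite("pics/push3.png",cv2.resize(a["img"][130:280,290:500],(630,450))[:,:,::-1])
E
```

```text
9.72 [-0.547  0.203  0.13   1.901 -0.029  1.043  1.206] [0.4857 0.1723 0.0983] F [0.4 0.1 0.1] w 0.06001767898054599
screen blob [ 348  190   49   63 1871]
```

View pics/push3.png

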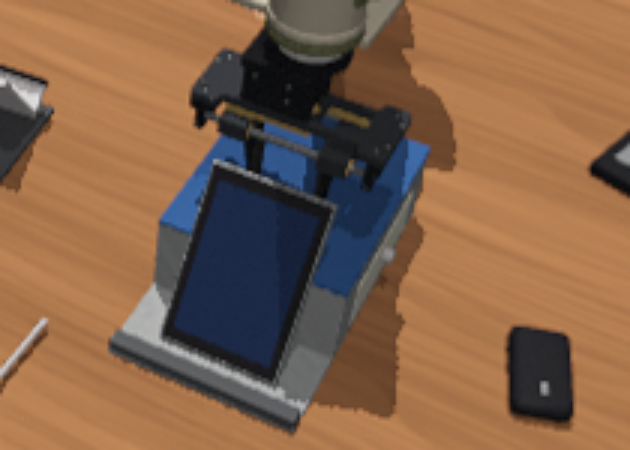

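It tipped: it now leans in the gutter with its rear edge raised (crop 215,165 to 335,205). I'll back off, rise, and turn the jaws to the tablet's normal.

Call:
play_rows(commands=[[-1.5,0,0,0,0,0,6],[-1.5,0,1,0,0,0,6],[-1.0,0,4,0,0,0,6],[0,0,5,0,0,0,6],[0,0,5,0,0,-0.14,6],[0,0,2,0,0,-0.14,6],[0,0,0,0,0,-0.14,6],[0,0,0,0,0,-0.14,6],[0,0,0,0,0,-0.14,6],[0,0,0,0,0,-0.14,6],[0,0,0,0,0,-0.14,6],[0,0,0,0,0,-0.14,6],[0,0,0,0,0,-0.14,6],[0,0,0,0,0,-0.14,6],[0,0,0,0,0,-0.14,6],[1,0,0,0,-0.125,0,6],[1,0,0,0.005,-0.125,0,6],[1,0,0,0.005,-0.125,0,6],[1,0,0,0.005,-0.125,0,6],[0,0,0,0,0,0,6]])

```text
time: 12.32
ee_pos: [0.4838, 0.172, 0.2674]
eef_rot: [0.969, 0.035, 0.246, 0.0]
ft_force: [0.1, -0.8, 0.2]
width: 0.0601
```

```bash
python3 st.py; python3 - <<'E'
from h import *
import pickle
cs={n:r.camera(n) for n in("scene","top","wrist")};pickle.dump(cs,open("c1.pkl","wb"))
a=cv2.resize(cs["scene"]["img"][160:270,320:440],(480,440),interpolation=2)
b=cv2.resize(cs["wrist"]["img"],(320,200));c=cv2.resize(cs["top"]["img"][155:245,210:330],(320,240),interpolation=2)
cv2.imwrite("pics/lean.png",np.hstack([a,np.vstack([b,c])])[:,:,::-1])
E
```

```text
12.32 [-0.582 -0.275 -0.025  2.079  0.319  0.934 -0.673] [0.4838 0.172  0.2674] F [ 0.1 -0.8  0.2] w 0.06010814485347927
[[ 0.876  0.068  0.477]
 [ 0.068 -0.998  0.017]
 [ 0.477  0.018 -0.879]] jawyaw 0.078
```

View pics/lean.png

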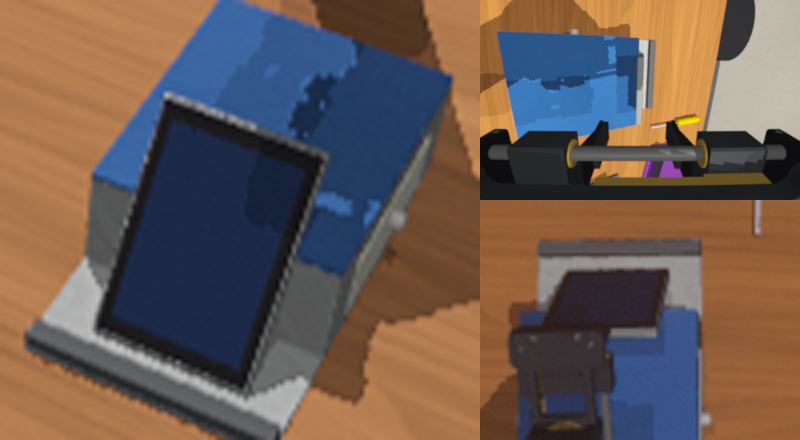

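The tablet leans squarely: in the scene crop, raised corners at (166,96) and (327,157), lower ones at (98,330) and (247,388). I'll solve its pose from these corners, with the top view as a check.

```bash
python3 - <<'E'
from h import *
import pickle
cs=pickle.load(open("c1.pkl","rb"));c=cs["scene"];t=cs["top"]
f=lambda p:(p[0]/4+320-.375,p[1]/4+160-.375)
g=lambda p:((p[0]-480)/2.667+210-.3,(p[1]-200)/2.667+155-.3)
px=[f(p) for p in[(166,96),(327,157),(98,330),(247,388)]]
O=np.array([[-.09,-.06,.005],[-.09,.06,.005],[.09,-.06,.005],[.09,.06,.005]])
T=c["camera_from_world"]
def cam(p):
    o,d=ray(c,*p);v=T[:3,:3]@d;return v[:2]/v[2]
N=np.array([cam(p) for p in px])
n,rv,tv,e=cv2.solvePnPGeneric(O,N,np.eye(3),None,flags=cv2.SOLVEPNP_IPPE)
for a,b,ee in zip(rv,tv,e):
    M=T[:3,:3].T@cv2.Rodrigues(a)[0];p=T[:3,:3].T@(b[:,0]-T[:3,3]);print(p.round(4),M.round(3).tolist(),ee*460)
    print("raised edge mid",(M@[-.09,0,0]+p).round(4),"lean",np.degrees(np.arcsin(-M[2,0])),[proj(t,M@q+p).round(1).tolist() for q in O])
print("top seen: raised -y",g((662,332)),"low -y",g((668,271)),"low +y",g((568,270)))
print("tri raised -y",tri(c,px[0],t,g((662,332))),"low -y",tri(c,px[2],t,g((668,271))),"low+y",tri(c,px[3],t,g((568,270))))
E
```

```text
[0.5691 0.1723 0.0581] [[-0.423, 0.71, -0.562], [0.902, 0.388, -0.188], [0.085, -0.587, -0.805]] [38.99930855]
raised edge mid [0.6071 0.0911 0.0505] lean -4.851597505678881 [[298.0, 204.1], [284.8, 179.3], [239.2, 228.5], [229.8, 201.4]]
[0.5657 0.1754 0.063 ] [[-0.49, 0.647, -0.585], [0.867, 0.431, -0.25], [0.09, -0.63, -0.772]] [39.41019134]
raised edge mid [0.6098 0.0973 0.0549] lean -5.191659747320959 [[296.8, 201.6], [282.0, 179.5], [239.6, 230.3], [228.6, 205.6]]
top seen: raised -y (277.94146981627296, 204.19381327334082) low -y (280.1911886014248, 181.32167229096362) low +y (242.69587551556054, 180.94671916010498)
tri raised -y (array([0.5491636 , 0.11832594, 0.16040131]), np.float64(0.0028518208685313633)) low -y (array([0.64055426, 0.12786485, 0.00809056]), np.float64(0.0002875337969235669)) low+y (array([0.63669318, 0.24268447, 0.01626739]), np.float64(0.0006601226157299778))
```

```bash
python3 - <<'E'
from h import *
import pickle
c=pickle.load(open("c1.pkl","rb"))["scene"];T=c["camera_from_world"]
px=[(p[0]/4+320-.375,p[1]/4+160-.375) for p in[(166,96),(327,157),(98,330),(247,388)]]
O=np.array([[-.09,-.06,0],[-.09,.06,0],[.09,-.06,0],[.09,.06,0]])
N=np.array([(lambda v:v[:2]/v[2])(T[:3,:3]@ray(c,*p)[1]) for p in px])
n,rv,tv,e=cv2.solvePnPGeneric(O,N,np.eye(3),None,flags=cv2.SOLVEPNP_IPPE)
for a,b,ee in zip(rv,tv,e):
    M=T[:3,:3].T@cv2.Rodrigues(a)[0];p=T[:3,:3].T@(b[:,0]-T[:3,3])-M[:,2]*.005
    print("ctr",p.round(4),M.round(3).tolist(),ee*460,"raised",(M@[-.09,0,0]+p).round(4))
E
```

```text
ctr [0.5607 0.1718 0.0526] [[0.542, -0.058, 0.838], [0.042, 0.998, 0.042], [-0.839, 0.013, 0.544]] [0.42446122] raised [0.5119 0.168  0.1282]
ctr [0.562  0.1713 0.0547] [[0.869, -0.328, 0.37], [0.164, 0.898, 0.409], [-0.466, -0.294, 0.834]] [0.82411452] raised [0.4838 0.1565 0.0966]
```

Lean is about 58°, with the raised edge middle at ≈ (0.546, 0.178, 0.157). I'll go to the pre-grasp, 70 mm back along the plate.

Call:
play_rows(commands=[[1.3,0.2,-2.5,0,-0.03,-0.03,4],[1.3,0.1,-2.5,0,-0.03,0,4],[1.4,0.1,-2.6,0,0,0,4],[0,0,0,0,0,0,4]])

```text
time: 12.98
ee_pos: [0.5255, 0.1753, 0.1902]
eef_rot: [0.962, 0.019, 0.273, 0.006]
ft_force: [0.6, -0.0, 0.7]
width: 0.0408
```

```bash
python3 st.py; python3 - <<'E'
from h import *
w=r.camera("scene")
cv2.imwrite("pics/pre.png",cv2.resize(w["img"][130:270,310:460],(600,560),interpolation=2)[:,:,::-1])
E
```

```text
12.97 [-0.543 -0.133 -0.049  2.155  0.463  0.701 -0.847] [0.5255 0.1753 0.1902] F [ 0.6 -0.   0.7] w 0.04080872506357837
[[ 0.85   0.034  0.526]
 [ 0.04  -0.999 -0.001]
 [ 0.525  0.022 -0.851]] jawyaw 0.047
```

View pics/pre.png

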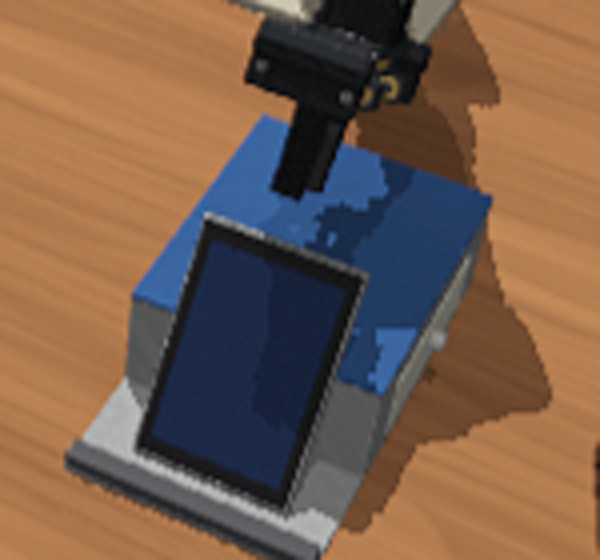

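The gripper is lined up with the raised edge's middle (fingers at 288–320,190; edge middle 287,243). Insert and close.

Call:
play_rows(commands=[[0.9,0.1,-1.5,0,0,0,4],[0.9,0.1,-1.5,0,0,0,4],[0.9,0.05,-1.5,0,0,0,4],[0.95,0,-1.4,0,0,0,4],[0,0,0,0,0,0,4]])

```text
time: 13.65
ee_pos: [0.5625, 0.1786, 0.1337]
eef_rot: [0.961, 0.019, 0.275, 0.005]
ft_force: [0.1, -0.1, 0.3]
width: 0.0402
```

```bash
python3 st.py|head -1
```

```text
13.65 [-0.522  0.019 -0.031  2.146  0.552  0.557 -0.923] [0.5625 0.1786 0.1337] F [ 0.1 -0.1  0.3] w 0.040205765627444524
```

Call:
play_rows(commands=[[0,0,0,0,0,0,2.5],[0,0,0,0,0,0,0],[0,0,0,0,0,0,0],[0,0,0,0,0,0,0],[0,0,0,0,0,0,0]], grip_force=30)

```text
time: 14.28
ee_pos: [0.5624, 0.1788, 0.1336]
eef_rot: [0.961, 0.02, 0.276, 0.005]
ft_force: [-0.3, 0.6, 1.9]
width: 0.0102
```

```bash
python3 st.py
```

```text
14.28 [-0.522  0.019 -0.031  2.148  0.553  0.555 -0.924] [0.5624 0.1788 0.1336] F [-0.3  0.6  1.9] w 0.01015626796382685
[[ 0.847  0.035  0.53 ]
 [ 0.04  -0.999  0.002]
 [ 0.53   0.02  -0.848]] jawyaw 0.048
```

Gripped (opening 10.2 mm). Lift straight up, then swing over to the cradle while turning.

Call:
play_rows(commands=[[0,0,1,0,0,0,0],[0,0,2,0,0,0,0],[0,0,2.5,0,0,0,0],[0,0,2.5,0,0,0,0],[0,0,2.5,0,0,0,0],[0,0,2.5,0,0,0,0],[0,0,2,0,0,0,0],[0,-1.5,1,0,0,0,0],[0,-2.5,0.5,0,0,0,0],[0,-3,0,-0.005,0.05,0.005,0],[0,-3,0,-0.01,0.1,0.005,0],[0,-3,0,-0.01,0.1,0.005,0],[0,-3,0,-0.01,0.1,0.005,0],[0,-3,0,-0.01,0.1,0.005,0],[0,-3,0,-0.01,0.1,0.005,0],[0,-3,0,-0.01,0.1,0.005,0],[0,-3,0,-0.01,0.1,0.005,0],[0,-3,0,-0.01,0.1,0.005,0],[0,-3,0,-0.01,0.1,0.005,0],[0,0,0,0,0,0,0]])

```text
time: 16.77
ee_pos: [0.5622, -0.1629, 0.2961]
eef_rot: [0.978, 0.054, -0.198, 0.032]
ft_force: [-0.4, 0.7, -3.3]
width: 0.0096
```

```bash
python3 st.py
```

```text
16.77 [-0.15   0.536  0.447  1.142 -0.036  1.87   0.389] [ 0.5622 -0.1629  0.2961] F [-0.4  0.7 -3.3] w 0.00962005579694078
[[ 0.916  0.119 -0.384]
 [ 0.094 -0.992 -0.084]
 [-0.391  0.041 -0.919]] jawyaw 0.102
```

```bash
cat > tgt.py <<'E'
from h import *
import sys
psi=.10;C=np.array([.464,-.2015,.03]);cy,sy=np.cos(psi),np.sin(psi)
u=np.array([.574*cy,.574*sy,.819]);n=np.array([-.819*cy,-.819*sy,.574])
D=np.c_[-n,np.cross(-u,-n),-u]
s=r.read_state();M=R.from_quat(s["eef_rot"]).as_matrix()
rv=R.from_matrix(D@M.T).as_rotvec()
d=s["ee_pos"]-C
print("t",round(float(s["time"]),2),"rot needed",rv.round(3),"TCP: up",(d@u).round(4),"off",(d@n).round(4),"lat",(d@np.array([-sy,cy,0])).round(4),"F",s["ft_force"].round(1),"w",round(float(s["width"]),4))
for a,b in [(.19,.017),(.15,.006)]: print((a,b),((C+a*u+b*n-s["ee_pos"])*100).round(2))
print("u",u.round(3),"n",n.round(3))
E
python3 tgt.py
```

```text
t 16.77 rot needed [ 0.017  0.212 -0.023] TCP: up 0.2762 off 0.0696 lat 0.0286 F [-0.4  0.7 -3.3] w 0.0096
(0.19, 0.017) [ -0.35  -2.91 -10.07]
(0.15, 0.006) [ -1.74  -3.05 -13.98]
u [0.571 0.057 0.819] n [-0.815 -0.082  0.574]
```

Call:
play_rows(commands=[[0,-1,0,0.006,0.07,-0.008,0],[0,-1,0,0.006,0.07,-0.008,0],[0,-0.9,-1,0.006,0.07,-0.008,0],[0,0,-2,0,0,0,0],[0,0,-2,0,0,0,0],[0,0,0,0,0,0,0]])

```text
time: 17.52
ee_pos: [0.5587, -0.189, 0.2435]
eef_rot: [0.954, 0.049, -0.295, 0.015]
ft_force: [0.3, 0.3, -1.2]
width: 0.0101
```

```bash
python3 tgt.py; python3 - <<'E'
from h import *
import pickle
cs={n:r.camera(n) for n in("scene","top","wrist")};pickle.dump(cs,open("c2.pkl","wb"))
a=cv2.resize(cs["scene"]["img"][90:210,220:340],(400,400),interpolation=2)
c=cv2.resize(cs["top"]["img"][170:270,340:440],(400,400),interpolation=2)
cv2.imwrite("pics/pl.png",np.hstack([a,c])[:,:,::-1])
E
```

```text
t 17.52 rot needed [-0.001  0.012 -0.004] TCP: up 0.2297 off 0.0444 lat 0.0029 F [ 0.3  0.3 -1.2] w 0.0101
(0.19, 0.017) [-0.   -0.3  -4.82]
(0.15, 0.006) [-1.39 -0.43 -8.72]
u [0.571 0.057 0.819] n [-0.815 -0.082  0.574]
```

View pics/pl.png

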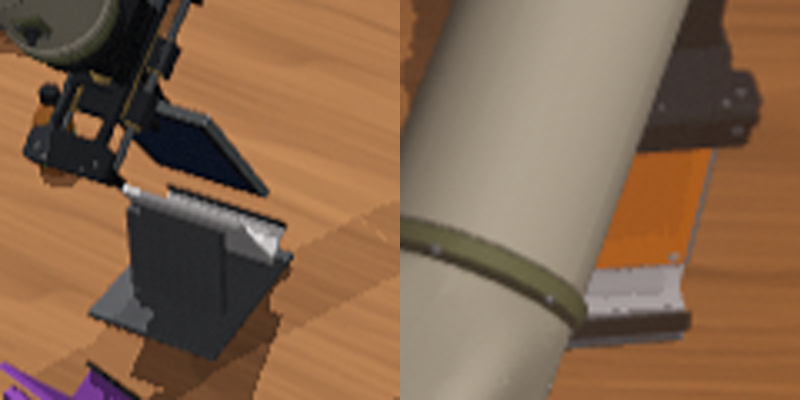

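The orange back faces the robot and the tablet hangs parallel above the rest (top crop: tablet lower-right corner 688,268; lip right end 690,325). I'll check the lateral numbers.

```bash
python3 - <<'E'
from h import *
exec(open("tgt.py").read().split("s=r.read")[0])
import pickle
c=pickle.load(open("c2.pkl","rb"))["top"];v=np.array([-sy,cy,0])
g=lambda p:((p[0]-400)/4+340-.375,p[1]/4+170-.375)
def on(p,off):
    o,d=ray(c,*p);q=o+d*((off-(o-C)@n)/(d@n));return "up %.4f lat %.4f"%((q-C)@u,(q-C)@v)
for nm,p,off in[("tab low right",(688,268),.049),("tab right upper",(714,152),.049),("rest right up",(684,268),0),("rest right low",(684,305),0),("lip right",(690,316),.031)]: print(nm,on(g(p),off))
c0=pickle.load(open("c0.pkl","rb"))["top"];c=c0
f=lambda p:(p[0]/3.8+215-.37,p[1]/3.8+160-.37)
for nm,p,off in[("topL",(583,224),0),("topR",(757,212),0),("lowL",(579,338),0),("lowR",(742,328),0),("lipL",(581,343),.031),("lipR",(750,332),.031),("lipLf",(582,364),.031),("lipRf",(749,352),.031)]: print(nm,on(f(p),off))
E
```

```text
tab low right up 0.0805 lat -0.0505
tab right upper up 0.2003 lat -0.0509
rest right up up 0.0154 lat -0.0676
rest right low up -0.0312 lat -0.0740
lip right up -0.0021 lat -0.0675
topL up 0.1126 lat 0.0650
topR up 0.1119 lat -0.0637
lowL up -0.0281 lat 0.0601
lowR up -0.0313 lat -0.0717
lipL up 0.0085 lat 0.0652
lipR up 0.0062 lat -0.0660
lipLf up -0.0195 lat 0.0628
lipRf up -0.0205 lat -0.0689
```

Call:
play_rows(commands=[[0,-0.3,-1.5,0,0.012,-0.004,0],[0,-0.3,-1.5,0,0,0,0],[0.1,-0.35,-1.3,0,0,0,0],[0,0,-0.5,0,0,0,0],[0,0,0,0,0,0,0]])

```text
time: 18.3
ee_pos: [0.5601, -0.1997, 0.1963]
eef_rot: [0.952, 0.047, -0.301, 0.015]
ft_force: [-0.4, 0.4, -2.3]
width: 0.0095
```

```bash
python3 tgt.py
```

```text
t 18.3 rot needed [0.001 0.    0.001] TCP: up 0.1912 off 0.017 lat -0.0078 F [-0.4  0.4 -2.3] w 0.0095
(0.19, 0.017) [-0.14  0.77 -0.09]
(0.15, 0.006) [-1.53  0.63 -4.  ]
u [0.571 0.057 0.819] n [-0.815 -0.082  0.574]
```

Call:
play_rows(commands=[[-0.55,-0.05,-0.8,0,0,0,0],[-0.55,-0.05,-0.8,0,0,0,0],[-0.45,-0.05,-0.65,0,0,0,0],[-0.3,0,-0.4,0,0,0,0],[0,0,0,0,0,0,0]])

```text
time: 18.92
ee_pos: [0.5414, -0.2012, 0.17]
eef_rot: [0.953, 0.047, -0.3, 0.015]
ft_force: [-0.5, 0.4, -2.8]
width: 0.0095
```

```bash
python3 tgt.py
```

```text
t 18.93 rot needed [0.001 0.    0.001] TCP: up 0.1589 off 0.0173 lat -0.0074 F [-0.5  0.4 -2.8] w 0.0095
(0.19, 0.017) [1.73 0.92 2.54]
(0.15, 0.006) [ 0.34  0.78 -1.37]
u [0.571 0.057 0.819] n [-0.815 -0.082  0.574]
```

Call:
play_rows(commands=[[0.4,0.04,-0.3,0,0,0,0],[0.35,0.04,-0.25,0,0,0,0],[0,0,0,0,0,0,0]])

```text
time: 19.3
ee_pos: [0.5489, -0.2006, 0.1648]
eef_rot: [0.952, 0.047, -0.301, 0.015]
ft_force: [-2.2, 0.8, 1.7]
width: 0.0096
```

```bash
python3 tgt.py|head -1
```

```text
t 19.3 rot needed [ 0.001 -0.001  0.002] TCP: up 0.1589 off 0.0081 lat -0.0076 F [-2.2  0.8  1.7] w 0.0096
```

Call:
play_rows(commands=[[-0.3,-0.03,-0.4,0,0,0,0],[-0.17,-0.02,-0.25,0,0,0,0],[0,0,0,0,0,0,0]])

```text
time: 19.68
ee_pos: [0.5439, -0.2011, 0.1578]
eef_rot: [0.952, 0.047, -0.301, 0.015]
ft_force: [-4.2, -1.2, -1.2]
width: 0.0097
```

```bash
python3 tgt.py|head -1
```

```text
t 19.68 rot needed [ 0.001 -0.     0.002] TCP: up 0.1504 off 0.0082 lat -0.0076 F [-4.2 -1.2 -1.2] w 0.0097
```

Call:
play_rows(commands=[[-0.11,-0.01,-0.16,0,0,0,0],[0,0,0,0,0,0,0]])

```text
time: 19.92
ee_pos: [0.5431, -0.2012, 0.1566]
eef_rot: [0.953, 0.047, -0.3, 0.015]
ft_force: [-3.8, -0.3, 2.3]
width: 0.0096
```

```bash
python3 tgt.py|head -1
```

```text
t 19.93 rot needed [0.001 0.    0.002] TCP: up 0.1489 off 0.0082 lat -0.0076 F [-3.8 -0.3  2.3] w 0.0096
```

Call:
play_rows(commands=[[-0.11,-0.01,-0.16,0,0,0,0],[0,0,0,0,0,0,0]])

```text
time: 20.18
ee_pos: [0.5423, -0.2011, 0.1554]
eef_rot: [0.953, 0.047, -0.3, 0.015]
ft_force: [-3.5, 0.1, 5.8]
width: 0.0097
```

```bash
python3 tgt.py|head -1
```

```text
t 20.18 rot needed [0.001 0.001 0.001] TCP: up 0.1475 off 0.0081 lat -0.0075 F [-3.5  0.1  5.8] w 0.0097
```

```bash
python3 - <<'E'
from h import *
import pickle
cs={n:r.camera(n) for n in("scene","top")};pickle.dump(cs,open("c3.pkl","wb"))
a=cv2.resize(cs["scene"]["img"][100:200,230:330],(400,400),interpolation=2)
c=cv2.resize(cs["top"]["img"][180:280,340:440],(400,400),interpolation=2)
cv2.imwrite("pics/pl2.png",np.hstack([a,c])[:,:,::-1])
E
```

```text
(no output)
```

View pics/pl2.png

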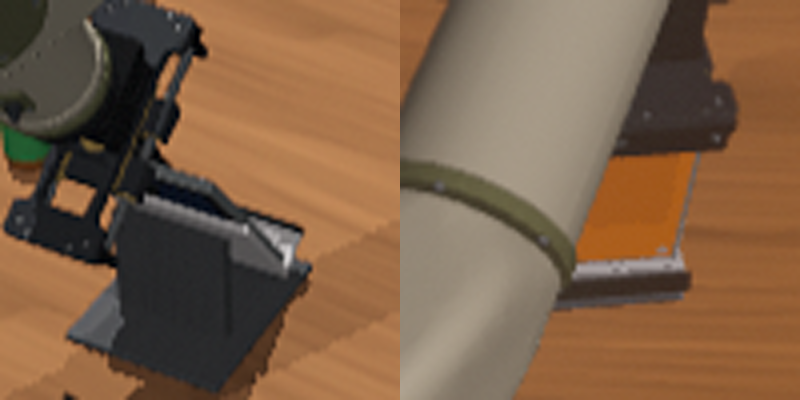

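```bash
python3 - <<'E'
from h import *
exec(open("tgt.py").read().split("s=r.read")[0])
import pickle
c=pickle.load(open("c3.pkl","rb"))["top"];v=np.array([-sy,cy,0])
g=lambda p:((p[0]-400)/4+340-.375,p[1]/4+180-.375)
def on(p,off):
    o,d=ray(c,*p);q=o+d*((off-(o-C)@n)/(d@n));return "up %.4f lat %.4f"%((q-C)@u,(q-C)@v)
for nm,p,off in[("tab low right",(676,257),.013),("tab right upper",(697,152),.013),("lip top right",(690,272),.031),("lip bottom right",(690,292),.031)]: print(nm,on(g(p),off))
for k in (0,.003,.006):
  q=proj(c,C+k*u+.013*n-.06*v);print(k,(q[0]-340+.375)*4+400,(q[1]-180+.375)*4)
E
```

```text
tab low right up -0.0021 lat -0.0611
tab right upper up 0.1181 lat -0.0599
lip top right up 0.0030 lat -0.0668
lip bottom right up -0.0225 lat -0.0703
0 674.954102424281 255.41201045220646
0.003 675.4814947077984 252.969672918946
0.006 676.0107270815881 250.51830584684194
```

The tablet's low edge is on the ledge and laterally centred (within 1 mm). Release and withdraw up the slope.

Call:
play_rows(commands=[[0,0,0,0,0,0,1.2],[0,0,0,0,0,0,1.6],[0,0,0,0,0,0,2.4],[0,0,0,0,0,0,3],[0,0,0,0,0,0,3],[0,0,0,0,0,0,3]])

```text
time: 21.02
ee_pos: [0.5423, -0.2012, 0.1549]
eef_rot: [0.953, 0.047, -0.3, 0.015]
ft_force: [-0.2, 0.3, -0.5]
width: 0.0295
```

```bash
python3 tgt.py|head -1
```

```text
t 21.02 rot needed [0.001 0.001 0.001] TCP: up 0.147 off 0.0079 lat -0.0075 F [-0.2  0.3 -0.5] w 0.0295
```

Call:
play_rows(commands=[[0.55,0.05,0.8,0,0,0,3],[0.85,0.08,1.2,0,0,0,3],[1.1,0.1,1.6,0,0,0,3],[1.4,0.1,2,0,0,0,3],[1.4,0.1,2.5,0,0,0,3],[0,0,3,0,0,0,3],[0,3,3,0,0,0,3],[0,5,2,0,0,0,3],[0,5,0,0,0,0,3],[0,5,0,0,0,0,3],[0,5,0,0,0,0,3],[0,5,0,0,0,0,3],[0,0,0,0,0,0,3]])

```text
time: 22.65
ee_pos: [0.5673, 0.0865, 0.2833]
eef_rot: [0.959, 0.054, -0.276, 0.023]
ft_force: [0.1, -0.3, -0.6]
width: 0.0298
```

```bash
python3 tgt.py|head -1; python3 - <<'E'
from h import *
import pickle
cs={n:r.camera(n) for n in("scene","top")};pickle.dump(cs,open("c4.pkl","wb"))
a=cv2.resize(cs["scene"]["img"][100:200,230:330],(400,400),interpolation=2)
c=cv2.resize(cs["top"]["img"][180:280,340:440],(400,400),interpolation=2)
cv2.imwrite("pics/end.png",np.hstack([a,c])[:,:,::-1])
E
```

```text
t 22.65 rot needed [ 0.008  0.051 -0.016] TCP: up 0.283 off 0.0377 lat 0.2762 F [ 0.1 -0.3 -0.6] w 0.0298
```

View pics/end.png

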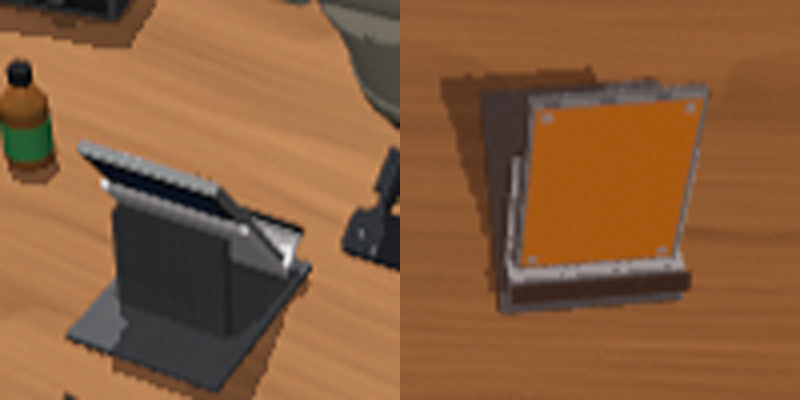

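The tablet stands on the cradle, orange back up and towards the robot (top crop corners 530,95 / 708,88 / 680,257 / 521,267), and its screen is against the rest. One numeric check, then hand in.

```bash
python3 - <<'E'
from h import *
exec(open("tgt.py").read().split("s=r.read")[0])
import pickle
c0=pickle.load(open("c4.pkl","rb"));v=np.array([-sy,cy,0]);c=c0["top"]
def on(p,off):
    p=((p[0]-400)/4+340-.375,p[1]/4+180-.375)
    o,d=ray(c,*p);q=o+d*((off-(o-C)@n)/(d@n));return "up %.4f lat %.4f"%((q-C)@u,(q-C)@v)
for p in[(530,97),(707,90),(679,257),(521,267)]: print(on(p,.012))
b=r.camera("top")
print("changed px near cradle",(np.abs(b["img"][180:280,340:440].astype(int)-c["img"][180:280,340:440]).max(2)>40).sum())
r.close_job()
E
```

```text
up 0.1857 lat 0.0602
up 0.1802 lat -0.0581
up -0.0038 lat -0.0638
up -0.0014 lat 0.0548
changed px near cradle 0
the job is handed in; nothing more can be done
```

The tablet is seated on the aluminium cradle, and I handed the job in at about 23 s of the 51 s allowed. I pushed it over the riser's edge until it tipped and leaned. Then I gripped the raised end, turned it about 67° and lowered it until it touched the face and the ledge. I let go and withdrew clear.

- **Seating:** The last pictures show it resting on the ledge with its orange back towards the robot and its screen against the rest. It is laterally centred within about 5 mm and did not move between the last two pictures.
- **Loose reading:** The hand-picked corners put its lower edge 1–4 mm below my estimate of the cradle's corner. They also suggest a twist of up to about 0.04 rad. Before I released it, the same kind of check showed 1–2 mm and no such twist, so this may only be the accuracy of the corner pixels.
- **Forces:** The largest forces I read between moves were about 6 N.
- **Other things on the bench:** My path did not go near them, and I saw none of them moved. I did not measure them afterwards.

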